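# Put the grill scraper home in its cutout tray

### The job

The roller grill has been cleaned: pick up the red-handled, T-shaped grill scraper and put it back into the empty T-shaped recess of the black cutout tray, turned so that its wide blade lies in the wide end, and press it down until it lies fully home on the recess floor, then let go. Leave the black-handled slotted turner on the table and the small scoop in the tray where they are.

Things in the scene. Friction and masses are not known exactly. Their poses are not given: they have to be found in the camera images.
- scraper: T-shaped grill scraper lying flat, 0.17 to 0.35 kg. Origin: underside, near its centre of mass; x to the blade, z up. Red bar handle x -95 to 27 mm, 28 wide (y), 42 high: grip across y at the origin, fingertips 15 mm or more above the underside so that they clear the tray top. Steel blade x 25 to 75, 100 wide, 6 thick, black clamp bar 16 high at its rear.
- recess (a point): Empty T recess, yellow floor, in a fixed black tray. Point on its floor, 6 mm above the table, where the scraper's origin belongs; x to the wide (blade) end, z up: home = frames coincide. 12 mm deep; 6 mm clear all round at the floor, 12 at the mouth (45 degree lead-in). Tray 230 x 230, top 18 mm above the table, centre at x -10, y 40; scoop's recess along y 106.
- turner: Slotted turner lying flat on the table, not to be moved: black handle 24 mm wide and 30 mm high from x = -95 to +27 mm, slotted steel blade 69 mm wide, 4 mm thick, out to x = 101 mm. Origin on its underside, x towards the blade, z up.
- scoop: Small scoop lying in its own oblong recess of the tray, not to be moved: round steel cup 48 mm across and 30 mm high centred at x = 55 mm, green handle 18 mm wide, 14 mm high, back to x = -84 mm. Origin on its underside, x towards the cup, z up.
Mind the look-alikes: they are no part of the job. Leave any orange look-alike of the scraper alone.

How it is judged:
On the way, in this order (a step that is already met when the one before it is completed fails the run):
1. the scraper is lifted clear of the table (over 30 mm) (height (world z) of scraper above 0.03 m), for 0.1 s.
2. the scraper lies home in the recess while the fingers still hold it or press on it (horizontal distance between scraper and recess below 0.014 m and z of scraper in the frame of recess below 0.004 m and angle between scraper's own z axis and vertical below 0.06 rad and contact force between the fingers and scraper above 1 N), for 0.1 s.
At the end, for the whole second after the job is handed in: The scraper lies still and flat in the T-shaped recess, within 4 mm of the recess floor, within 14 mm of its place and 11 degrees of its direction, tilted less than 3.4 degrees; the turner is within 30 mm and the scoop within 20 mm of where they began (horizontal distance between scraper and recess below 0.014 m and z of scraper in the frame of recess below 0.004 m and angle between scraper's own z axis and vertical below 0.06 rad and angle between the x axis of scraper and the x axis of recess, either way round below 0.2 rad and linear speed of scraper below 0.02 m/s and distance of turner from where it was at the start of the episode below 0.03 m and distance of scoop from where it was at the start of the episode below 0.02 m); the robot touches nothing.
It fails at once if the turner is moved by more than 30 mm (distance of turner from where it was at the start of the episode above 0.03 m).
It fails at once if the scoop is moved by more than 20 mm (distance of scoop from where it was at the start of the episode above 0.02 m).
It also fails if it takes over 45 s, if anything falls off the work surface, if the arm or the gripper's body presses on something with over 40 N, if the wrist force passes 120 N, or if a joint passes its speed limit or range.

### The arm

A 7-joint arm with a two-finger parallel gripper is mounted at the origin on the work surface. World frame = base frame: x ahead of the robot, y to its left, z up, the work surface at z = 0. Lengths are in m, angles in rad, forces in N, time in s.
With the tool pointing down it reaches from about 0.4 to 0.875 m from the base axis. Payload 6.5 kg.
Tool frame: the origin (TCP) lies midway between the tips of the shut fingers; the grasp point (between the pads) lies behind it (bot.grip_depth is the z of the grasp point in the tool frame, in m); z points along the fingers, y is the line along which they close (so a half turn about z gives the same grasp; the last joint's range is limited). The gripper opens to 88 mm and grips with 3 to 60 N. Pads are 18 mm wide; open, the fingers measure 123 mm over their backs; the gripper's body (75 mm by 187 mm) begins 45 mm behind the grasp point.
Start: joints at [1.082, 0.536, -0.004, 1.538, 0.003, 1.067, -0.071], TCP at [0.267, -0.593, 0.214] pointing down, gripper open.
Joint ranges: [-2.7, 2.7], [-0.37, 2.16], [-1.27, 1.26], [0.24, 2.4], [-1.31, 4.45], [0.19, 1.91], [-2.76, 2.76]. Speed limits (rad/s): [2.39, 2.39, 3.14, 3.14, 3.14, 3.14, 3.14].

### API

Orientations are given as [roll, pitch, yaw] about the fixed x, y, z axes, in that order (R = Rz(yaw) Ry(pitch) Rx(roll)).
In Python, from workcell import bot gives the robot as it stands. The module is installed in compiled form; this text tells all that it offers.
- The arm moves only by the tool carry_out, never from a script. Its argument "targets" is a list of rows, each a list of 2 entries, a list of its own where there are three numbers: the shift along the tool's x, y, z in m, then the turn about the tool's z in rad. A call has exactly 10 rows; each row shifts and turns the commanded pose from where the row before left it, along the tool's axes as they then stand; what a row does not reach is not made up. A row lasts 1/10 s, in which the tool goes at most 50 mm and 8.59 degrees, less where a joint would pass 70% of its speed; a pose out of reach is approached as far as the arm can. A call is refused whole if a number of a shift passes 0.05 or a number of a turn 0.15, either way. A call with a gripper value outside its range is refused whole. "grip" is the finger opening in m, from 0 to 0.0881, set as the call begins (left out, the last holds). The fingers move at their own pace and stop on an object; "grip_force" is the grip in N (left out, the last holds). Time passes only in rows, so rows that do not move let the fingers close, or fill a call up. It gives the time, the measured TCP pose, the force, the opening and the grip force at its end, in the units of the state.
- bot.read_state(): the state, without advancing time (a new reading comes with each control period).
- bot.read_camera(name): name is "scene" or "top" or "wrist"; returns a dict with "color" (420x560x3 uint8, red, green, blue), "z_map" (420x560 float32, m along the optical axis (not along the pixel's ray), 0 where there is no reading), "K" (3x3 intrinsics, pixels), "rvec" (rotation vector, rad) and "tvec" (3), from world to camera coordinates, as OpenCV has them; the wrist camera has in their place "tool_from_camera" (4x4, takes a point from camera to tool coordinates, whose origin is the TCP and whose axes are the flange's). Camera axes: x right, y down, z forward; pixel columns grow to the right and rows downward; lengths in m; the calibration is good to about 2 mm. The wrist camera is an equidistant fisheye: a pixel r from the principal point sees the ray r / f radians off the axis. A picture is of the moment at which its call begins: read the wrist's pose just before it.
- bot.finish_job(): hands the job in; it is judged then, once.
The state is a dict: "clock": time; "qpos": joint angles; "joint_velocities": joint speeds; "tau": joint torques, N m; "tool_pos": TCP position; "tcp_rot": TCP orientation; "ft_force": force on the tool from outside, world axes, zero at the start; "wrist_torque": the same for the moment, N m; "width": finger opening in m; "grasp_force": force on a finger pad.
Only numpy, scipy, OpenCV 4.12 (cv2) and the standard library are available. Lean on these libraries where they do the work, as an engineer would, in place of code of your own. Each camera call takes 0.05 s, during which the arm holds its last target. There are 200 camera calls.

## Working session

There is one attempt and no reset: what is moved stays moved. The work goes in short steps, Python scripts to look and compute and a tool call to move; the robot and the scene stay as the last step left them, time stands still between calls to the robot, and variables do not carry over. Pictures are saved under pics/ and viewed, at most 10 in all, crops included, and the job is handed in when it is done.

Besides the shell and the picture viewer there is one more tool, called after "Emit:" in YAML: its name, and indented under it one key for each argument. carry_out: Moves the arm, as the interface text tells. Its arguments: {"type":"object","properties":{"targets":{"type":"array","items":{"type":"array"}},"grip":{"type":"number"},"grip_force":{"type":"number"}},"required":["targets"]}

```bash
mkdir -p pics; python3 - <<'E'
from workcell import bot
import cv2,numpy as np
s=bot.read_state(); print(s, bot.grip_depth)
for n in("scene","top"):
    d=bot.read_camera(n); cv2.imwrite(f"pics/{n}0.png",d["color"][:,:,::-1]); np.savez(f"{n}0.npz",**d)
    print(n,d["K"],d["rvec"],d["tvec"])
E
```

```text
{'clock': 0.0, 'qpos': array([ 1.08180054,  0.53719477, -0.00445291,  1.53883683,  0.00262204,
        1.0672899 , -0.0712268 ]), 'joint_velocities': array([-2.17017771e-04, -7.09547901e-04, -2.25668238e-04,  1.26247471e-03,
        6.68432481e-06,  6.94631176e-04, -3.12869176e-04]), 'tau': array([ 4.07136349e-04, -5.70975208e+01,  9.90990177e-01, -2.51601273e+01,
       -5.61360398e-02,  1.79792382e-02,  1.41410346e-04]), 'tool_pos': array([ 0.26642295, -0.59218496,  0.2130346 ]), 'tcp_rot': array([-3.13987509e+00,  1.38365737e-04,  4.22863900e-01]), 'ft_force': array([ 0.08076605,  0.22804495, -0.33625506]), 'wrist_torque': array([-0.04648941, -0.01605186,  0.02901711]), 'grasp_force': 0.0, 'width': 0.08816966908213315} -0.0187
scene [[492.58677704   0.         270.25067423]
 [  0.         492.58677704 206.64452403]
 [  0.           0.           1.        ]] [ 1.15785938  2.23816033 -1.09082818] [ 0.28359369 -0.20767118  1.48933966]
top [[512.38594936   0.         270.53018708]
 [  0.         512.38594936 207.6740785 ]
 [  0.           0.           1.        ]] [ 2.19551225 -2.15399519  0.10796373] [-0.02391064  0.48392494  1.05916771]
```

View pics/scene0.png

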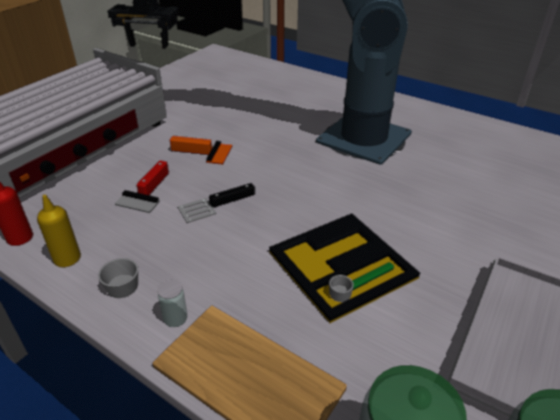

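View pics/top0.png

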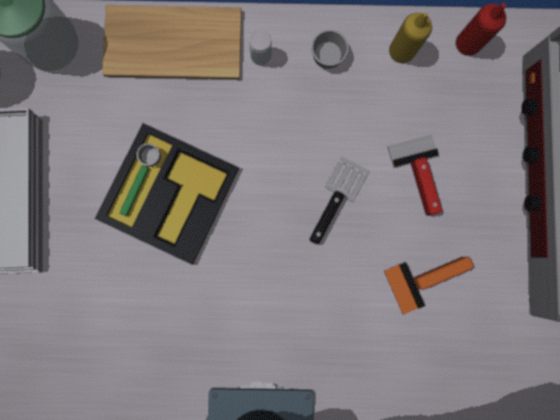

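The top view shows three handled tools:
- The red-handled T-shaped scraper has its blade at (413,151) and handle at (427,187).
- The orange look-alike is at (430,285).
- The black-handled turner is at (340,200).

The tray's empty T recess is at (190,195), with its wide end at the top right near (198,175). The red one fits the description. I'll measure it and confirm it with a crop.

```bash
cat > h.py <<'E'
import numpy as np,cv2
def cloud(d):
    K=d["K"];R=cv2.Rodrigues(d["rvec"])[0];z=d["z_map"].astype(float)
    v,u=np.mgrid[:z.shape[0],:z.shape[1]]
    c=np.stack([(u-K[0,2])/K[0,0]*z,(v-K[1,2])/K[1,1]*z,z],-1)
    return (c-d["tvec"])@R           # world
def cast(d,uv,h):
    K=d["K"];R=cv2.Rodrigues(d["rvec"])[0];o=-R.T@d["tvec"]
    uv=np.asarray(uv,float).reshape(-1,2)
    r=np.c_[(uv-K[:2,2])/K[0,0],np.ones(len(uv))]@R
    return o+r*((h-o[2])/r[:,2])[:,None]
def rect(p): # mm rect
    return cv2.minAreaRect((p[:,:2]*1000).astype(np.float32))
def big(m):
    n,l,s,_=cv2.connectedComponentsWithStats(m.astype(np.uint8)); i=1+np.argmax(s[1:,4]); return l==i
E
python3 - <<'E'
import numpy as np,cv2
from h import *
d=dict(np.load("top0.npz")); P=cloud(d); hsv=cv2.cvtColor(d["color"],cv2.COLOR_RGB2HSV)
H,S,V=[hsv[...,i].astype(int) for i in range(3)]
uv=lambda m:np.argwhere(m)[:,::-1]
box=np.zeros(H.shape,bool); box[120:230,375:460]=1
red=big(box&((H<6)|(H>174))&(S>150)); p=P[red]
print("red",red.sum(),p[:,2].min(),np.median(p[:,2]),p[:,2].max())
print("red by depth top",rect(p[p[:,2]>.034]),"cast .042",rect(cast(d,uv(red),.042)))
bl=box&~red&(np.abs(P[...,2]-.006)<.004)&(S<60); bl[:130]=0; bl[170:]=0
print("tbl z",np.median(P[250:300,250:330,2]))
dark=box&(V<60); print("clamp",dark.sum(),rect(cast(d,uv(dark),.016)))
g=cv2.morphologyEx((box&(P[...,2]>.003)&(P[...,2]<.03)).astype(np.uint8),cv2.MORPH_OPEN,np.ones((3,3)))
print("blade+clamp",g.sum(),rect(cast(d,uv(big(g)),.008)))
tb=np.zeros(H.shape,bool); tb[115:270,90:245]=1
yel=big(tb&(H>18)&(H<34)&(S>120)); 
# T recess = component right
n,l,s,c=cv2.connectedComponentsWithStats((tb&(H>18)&(H<34)&(S>120)).astype(np.uint8)); print([(i,s[i,4],c[i].round()) for i in range(1,n) if s[i,4]>50])
tray=big(tb&((V<70)|((S>120)))); tray=cv2.morphologyEx(tray.astype(np.uint8),cv2.MORPH_OPEN,np.ones((5,5)))
print("tray",rect(cast(d,uv(tray),.018)), rect(cast(d,uv(tray),.016)))
T=cast(d,uv(yel),.006); print("T rect",rect(T),"mean",T.mean(0))
ends=cast(d,[[198,175],[172,240],[413,151],[433,210]],.006); print(ends)
o=cv2.resize(d["color"][120:225,375:480,::-1],None,fx=5,fy=5,interpolation=cv2.INTER_CUBIC); cv2.imwrite("pics/crop.png",o)
E
```

```text
red 808 0.014869361481253222 0.04061331496497664 1.1003364394112165
red by depth top ((489.8832702636719, -174.66876220703125), (120.42195892333984, 373.47784423828125), 15.573773384094238) cast .042 ((535.5064697265625, -337.964599609375), (120.61358642578125, 33.12687683105469), 15.304718017578125)
tbl z -0.0004143911590873943
clamp 266 ((599.5071411132812, -324.02203369140625), (14.451485633850098, 97.73466491699219), 16.02345085144043)
blade+clamp 1038 ((559.7066040039062, -337.3227233886719), (168.42922973632812, 103.28301239013672), 15.306836128234863)
[(1, np.int32(1519), array([138., 184.])), (2, np.int32(2727), array([189., 192.]))]
tray ((512.33056640625, 204.66976928710938), (230.7640380859375, 225.65306091308594), 66.08462524414062) ((512.5718994140625, 205.0681915283203), (231.19046020507812, 226.0701141357422), 66.08462524414062)
T rect ((497.868408203125, 171.0024871826172), (115.5927734375, 188.52340698242188), 65.67581939697266) mean [0.51729219 0.16159904 0.006     ]
[[ 0.5536684   0.14301986  0.006     ]
 [ 0.41268534  0.1938505   0.006     ]
 [ 0.6154948  -0.32171164  0.006     ]
 [ 0.48764479 -0.36376183  0.006     ]]
```

View pics/crop.png

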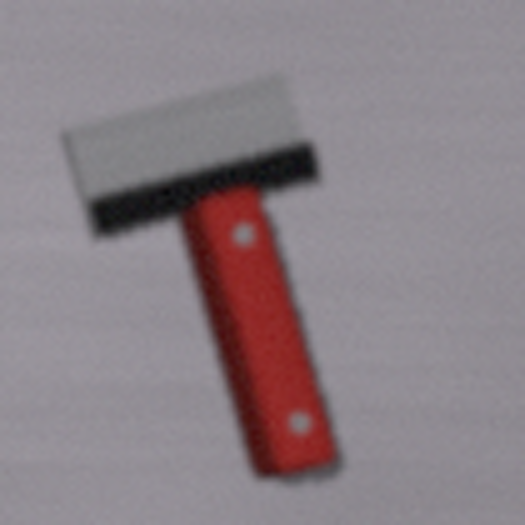

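The crop confirms it. The red bar handle with a wide steel blade and black clamp bar is the scraper, with its blade pointing up in the image. I get the origin at about (0.5685, -0.332) with yaw 0.272, and the recess at about (0.506, 0.165) with yaw -0.42. Next I approach above the scraper.

Emit:
carry_out:
  targets:
    - [[0,0,0],0.15]
    - [[0.02,-0.009,0],0]
    - [[0.026,-0.012,0],0]
    - [[0.026,-0.012,0],0]
    - [[0.026,-0.012,0],0]
    - [[0.026,-0.012,0],0]
    - [[0.026,-0.012,0],0]
    - [[0.026,-0.012,0],0]
    - [[0.026,-0.012,0],0]
    - [[0.026,-0.012,0],0]
  grip: 0.088
  grip_force: 40

```text
clock: 1.1
tool_pos: [0.4585, -0.4292, 0.2135]
tcp_rot: [-3.141, 0.001, 0.273]
ft_force: [0.3, -0.6, -0.9]
width: 0.0881
grasp_force: 0.0
```

Emit:
carry_out:
  targets:
    - [[0.018,-0.009,0.006],0]
    - [[0.018,-0.009,0.008],0]
    - [[0.018,-0.009,0.008],0]
    - [[0.018,-0.009,0.008],0]
    - [[0.018,-0.008,0.008],0]
    - [[0.018,-0.008,0.008],0]
    - [[0.016,-0.008,0.008],0]
    - [[0.008,-0.004,0.006],0]
    - [[0,0,0],0]
    - [[0,0,0],0]

```text
clock: 2.1
tool_pos: [0.5673, -0.3338, 0.1538]
tcp_rot: [3.141, 0.001, 0.272]
ft_force: [-1.0, -0.7, -0.7]
width: 0.088
grasp_force: 0.0
```

```bash
cat > w.py <<'E'
from workcell import bot
import cv2,numpy as np
from scipy.spatial.transform import Rotation as Ro
def wrist(name):
    s=bot.read_state(); d=bot.read_camera("wrist")
    cv2.imwrite(f"pics/{name}.png",d["color"][:,:,::-1])
    T=np.eye(4);T[:3,:3]=Ro.from_euler("xyz",s["tcp_rot"]).as_matrix();T[:3,3]=s["tool_pos"]
    d["M"]=T@d["tool_from_camera"]; np.savez(name+".npz",**d); return s,d
def wcast(d,uv,h):
    q=(np.asarray(uv,float).reshape(-1,2)-d["K"][:2,2])/d["K"][0,0]; t=np.linalg.norm(q,axis=1)
    r=np.c_[q*np.sinc(t/np.pi)[:,None],np.cos(t)]@d["M"][:3,:3].T; o=d["M"][:3,3]
    return o+r*((h-o[2])/r[:,2])[:,None]
E
python3 - <<'E'
from w import *; from h import *
s,d=wrist("w1"); print(s["tool_pos"],s["tcp_rot"]); print(d["K"],d["tool_from_camera"])
E
```

```text
[ 0.56727215 -0.33376158  0.15383383] [3.14121436e+00 8.79872410e-04 2.72282113e-01]
[[325.1922621    0.         281.12918414]
 [  0.         325.1922621  208.42705343]
 [  0.           0.           1.        ]] [[-2.34332584e-04 -9.47833242e-01 -3.18766513e-01  8.24165644e-02]
 [ 9.99999973e-01 -2.24340296e-04 -6.80604344e-05  1.48089302e-03]
 [-7.00223156e-06 -3.18766520e-01  9.47833269e-01 -1.71659464e-01]
 [ 0.00000000e+00  0.00000000e+00  0.00000000e+00  1.00000000e+00]]
```

View pics/w1.png

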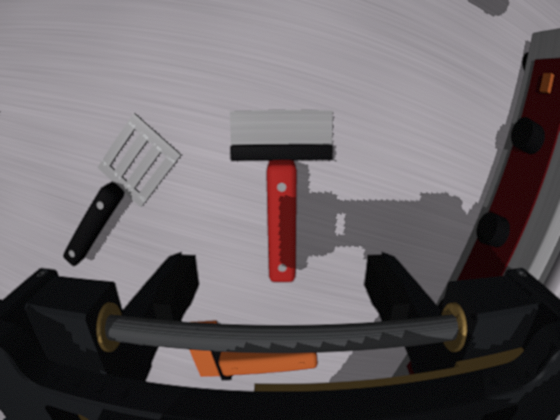

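The wrist view shows the scraper squared with the tool. Its blade's front edge is at rows ~111 (u 231–333), and the handle is centred at u≈282, between the fingers. The turner on the left and the orange tool at the bottom are both clear of the fingers.

```bash
python3 - <<'E'
from w import *
d=np.load("w1.npz")
f=wcast(d,[[231,111],[333,111]],.006); c=wcast(d,[[231,145],[333,145],[231,160],[333,160]],[.016]*4 if 0 else .016)
a=f[1]-f[0]; print(f,a,"yaw",np.arctan2(a[0],-a[1]),np.linalg.norm(a)); print(c.round(4))
y=np.arctan2(a[0],-a[1]); print("origin", f.mean(0)-.075*np.array([np.cos(y),np.sin(y),0]))
g=wcast(d,[[267,200],[296,200],[270,270],[295,270]],.042);print(g.round(4))
E
```

```text
[[ 0.6268887  -0.26795597  0.006     ]
 [ 0.65367662 -0.36378584  0.006     ]] [ 0.02678792 -0.09582988  0.        ] yaw 0.2725785623029651 0.09950355753314151
[[ 0.5957 -0.2774  0.016 ]
 [ 0.6221 -0.3718  0.016 ]
 [ 0.5814 -0.2809  0.016 ]
 [ 0.608  -0.3763  0.016 ]]
origin [ 0.56805166 -0.33606208  0.006     ]
[[ 0.5595 -0.3241  0.042 ]
 [ 0.5666 -0.3496  0.042 ]
 [ 0.4898 -0.3454  0.042 ]
 [ 0.4965 -0.3694  0.042 ]]
```

Emit:
carry_out:
  targets:
    - [[0,0.002,0.01],0]
    - [[0,0,0.02],0]
    - [[0,0,0.02],0]
    - [[0,0,0.02],0]
    - [[0,0,0.02],0]
    - [[0,0,0.016],0]
    - [[0,0,0.012],0]
    - [[0,0,0.01],0]
    - [[0,0,0.008],0]
    - [[0,0,0],0]

```text
clock: 3.15
tool_pos: [0.5679, -0.3347, 0.017]
tcp_rot: [-3.141, 0.001, 0.273]
ft_force: [-0.7, -0.3, -0.3]
width: 0.0879
grasp_force: 0.0
```

Emit:
carry_out:
  targets:
    - [[0,0,0],0]
    - [[0,0,0],0]
    - [[0,0,0],0]
    - [[0,0,0],0]
    - [[0,0,0],0]
    - [[0,0,0],0]
    - [[0,0,0],0]
    - [[0,0,0],0]
    - [[0,0,0],0]
    - [[0,0,0],0]
  grip: 0.015
  grip_force: 40

```text
clock: 4.15
tool_pos: [0.5684, -0.3349, 0.0179]
tcp_rot: [-3.142, 0.0, 0.273]
ft_force: [-0.2, -0.7, -0.8]
width: 0.0156
grasp_force: 0.0
```

The fingers closed to 15.6 mm with no force, so the handle isn't between the pads. I'll look.

```bash
python3 - <<'E'
from w import *
s,d=wrist("w2"); t=bot.read_camera("scene")
c=cv2.resize(t["color"][110:270,80:300,::-1],None,fx=2.5,fy=2.5,interpolation=cv2.INTER_CUBIC)
w=d["color"][:,:,::-1]; w=cv2.resize(w,(400,300)); c=cv2.resize(c,(400,300)); cv2.imwrite("pics/w2b.png",np.hstack([w,c]))
print(s["width"],s["grasp_force"])
E
```

```text
0.015560732539332814 0.0
```

View pics/w2b.png

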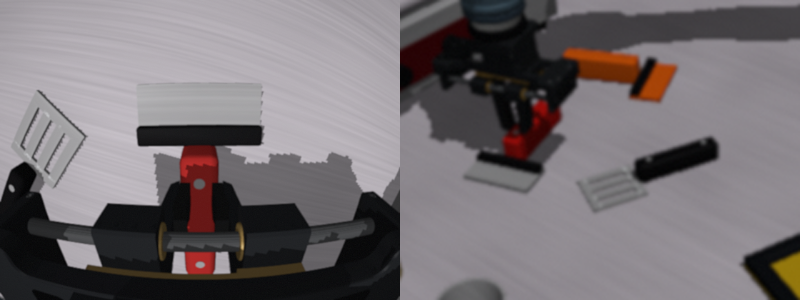

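The handle does lie between the fingers, so perhaps it is narrower where it is gripped. I'll close further to see where they stop.

Emit:
carry_out:
  targets:
    - [[0,0,0],0]
    - [[0,0,0],0]
    - [[0,0,0],0]
    - [[0,0,0],0]
    - [[0,0,0],0]
    - [[0,0,0],0]
    - [[0,0,0],0]
    - [[0,0,0],0]
    - [[0,0,0],0]
    - [[0,0,0],0]
  grip: 0
  grip_force: 40

```text
clock: 5.25
tool_pos: [0.5684, -0.3349, 0.0179]
tcp_rot: [-3.142, 0.0, 0.273]
ft_force: [-0.1, -0.2, -0.3]
width: 0.0005
grasp_force: 0.0
```

```bash
python3 - <<'E'
from w import *
s,d=wrist("w3"); t=bot.read_camera("scene")
w=d["color"][180:400,180:380,::-1]; w=cv2.resize(w,(400,440),interpolation=cv2.INTER_CUBIC)
a=np.load("w2.npz")["color"][180:400,180:380,::-1]; a=cv2.resize(a,(400,440),interpolation=cv2.INTER_CUBIC)
cv2.imwrite("pics/w3b.png",np.hstack([a,w]))
c=cv2.resize(t["color"][130:230,110:210,::-1],None,fx=5,fy=5,interpolation=cv2.INTER_CUBIC); cv2.imwrite("pics/s3.png",c)
print(s["width"],s["grasp_force"])
E
```

```text
0.0005047610208575116 0.0
```

View pics/w3b.png

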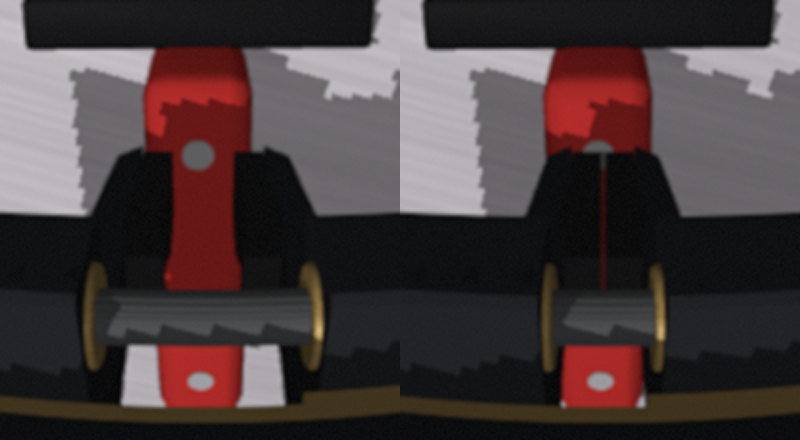

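In the shut view the fingertips cover the top of the handle, so they are above it although the reported TCP z is 0.018. I'll measure where the tips are in the tool frame and how high the handle top is, using wrist depth.

```bash
python3 - <<'E'
from w import *
d=np.load("w3.npz")
def pt(u,v,d=d):
    q=(np.array([u,v])-d["K"][:2,2])/d["K"][0,0];t=np.hypot(*q); r=np.r_[q*np.sinc(t/np.pi),np.cos(t)]
    p=np.r_[r/r[2]*d["z_map"][v,u],1]; return (d["tool_from_camera"]@p)[:3].round(4),(d["M"]@p)[:3].round(4)
for n,uv in dict(ftipL=(270,260),ftipR=(290,260),f2=(270,280),f3=(270,300),f4=(270,310),hfront=(280,235),hrear=(280,360),hrear2=(275,378),clamp=(230,195),blade=(280,150),table=(150,60)).items(): print(n,*pt(*uv))
s=cv2.imread("pics/s3.png"); print(bot.read_state()["qpos"])
E
```

```text
ftipL [ 0.0091 -0.0039 -0.0319] [ 0.5761 -0.3287  0.0498]
ftipR [ 0.0087  0.0058 -0.0311] [ 0.5783 -0.3381  0.049 ]
f2 [ 0.0084 -0.0034 -0.0495] [ 0.5756 -0.3294  0.0674]
f3 [ 0.0082 -0.0029 -0.0647] [ 0.5755 -0.3299  0.0825]
f4 [ 0.0074 -0.0028 -0.0703] [ 0.5748 -0.3302  0.0882]
hfront [ 0.0198  0.0009 -0.0262] [ 0.5877 -0.3305  0.0441]
hrear [-0.0647  0.0008 -0.026 ] [ 0.5062 -0.3531  0.0439]
hrear2 [-0.0831 -0.0025 -0.025 ] [ 0.4876 -0.3549  0.043 ]
clamp [ 0.0324 -0.027   0.0006] [ 0.5923 -0.3002  0.0173]
blade [0.0559 0.0008 0.01  ] [ 0.6224 -0.3207  0.0079]
table [ 0.1122 -0.0762  0.0159] [ 0.6558 -0.2313  0.002 ]
[ 0.49216913  0.79408538 -0.04116236  1.61257553  0.04378871  0.73580149
 -0.86710959]
```

View pics/s3.png

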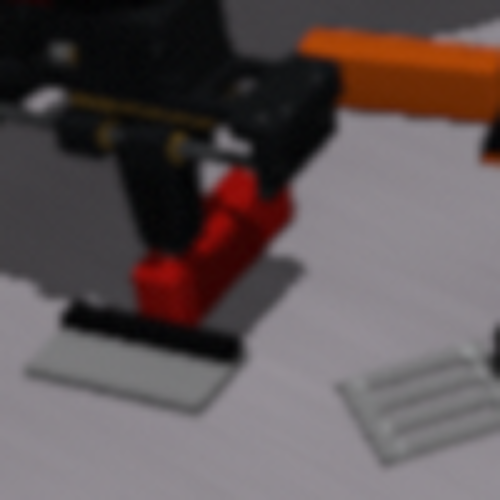

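```bash
python3 - <<'E'
from w import *
for n in("w1","w2","w3"):
    d=np.load(n+".npz"); v,u=np.mgrid[:420,:560]
    q=(np.stack([u,v],-1)-d["K"][:2,2])/d["K"][0,0]; t=np.linalg.norm(q,axis=-1,keepdims=True)
    r=np.concatenate([q*np.sinc(t/np.pi),np.cos(t)],-1); p=r/r[...,2:]*d["z_map"][...,None]
    T=d["tool_from_camera"]; p=p@T[:3,:3].T+T[:3,3]
    m=(np.abs(p[...,0])<.0115)&(np.abs(p[...,1])<.065)&(p[...,2]>-.06)&(d["color"].max(-1)<50)&(d["z_map"]>0)
    g=p[m]; print(n,m.sum(),np.percentile(g[:,2],[50,90,97,99,100]).round(4), g[g[:,2]>-.035].shape)
    for a in np.arange(-.06,.0,.006):
        k=g[(g[:,2]>=a)&(g[:,2]<a+.006)]
        if len(k): print(round(a,3),len(k),k[:,1].min().round(3),k[:,1].max().round(3),k[:,0].max().round(3))
E
```

```text
w1 3465 [-0.0464 -0.032  -0.029  -0.0277 -0.0243] (599, 3)
-0.06 739 -0.058 0.061 0.011
-0.054 774 -0.057 0.06 0.011
-0.048 728 -0.057 0.06 0.011
-0.042 548 -0.056 0.06 0.011
-0.036 493 -0.055 0.058 0.011
-0.03 183 -0.053 0.058 0.01
w2 2584 [-0.0465 -0.0326 -0.0287 -0.0268 -0.0249] (393, 3)
-0.06 555 -0.022 0.025 0.011
-0.054 565 -0.021 0.024 0.011
-0.048 587 -0.021 0.023 0.011
-0.042 426 -0.02 0.023 0.011
-0.036 332 -0.019 0.022 0.011
-0.03 119 -0.016 0.02 0.011
w3 2373 [-0.0459 -0.0322 -0.0276 -0.026  -0.0238] (386, 3)
-0.06 489 -0.014 0.017 0.011
-0.054 489 -0.014 0.017 0.011
-0.048 552 -0.014 0.016 0.011
-0.042 393 -0.013 0.016 0.011
-0.036 303 -0.012 0.015 0.011
-0.03 146 -0.01 0.013 0.01
-0.024 1 0.012 0.012 0.008
```

Whether open or shut, the finger ends show up at tool z ≈ -0.027. The table (0.002), handle top (0.044) and blade (0.008) all read at their right heights in the same view. So the real fingertips sit about 27 mm short of the reported TCP, and they closed just above the handle. I'll open, then go down 26 mm more slowly while watching the force.

Emit:
carry_out:
  targets:
    - [[0,0,0],0]
    - [[0,0,0],0]
    - [[0,0,0],0]
    - [[0,0,0],0]
    - [[0,0,0],0]
    - [[0,0,0],0]
    - [[0,0,0],0]
    - [[0,0,0],0]
    - [[0,0,0],0]
    - [[0,0,0],0]
  grip: 0.07

```text
clock: 6.35
tool_pos: [0.5684, -0.3349, 0.0179]
tcp_rot: [3.142, -0.0, 0.273]
ft_force: [-1.0, 0.3, -0.9]
width: 0.0704
grasp_force: 0.0
```

Emit:
carry_out:
  targets:
    - [[0,0,0.002],0]
    - [[0,0,0.002],0]
    - [[0,0,0.002],0]
    - [[0,0,0.002],0]
    - [[0,0,0.002],0]
    - [[0,0,0.002],0]
    - [[0,0,0],0]
    - [[0,0,0],0]
    - [[0,0,0],0]
    - [[0,0,0],0]

```text
clock: 7.35
tool_pos: [0.5685, -0.335, 0.0061]
tcp_rot: [3.141, -0.0, 0.273]
ft_force: [-0.3, -0.2, -0.4]
width: 0.0701
grasp_force: 0.0
```

Emit:
carry_out:
  targets:
    - [[0,0,0.002],0]
    - [[0,0,0.002],0]
    - [[0,0,0.002],0]
    - [[0,0,0.002],0]
    - [[0,0,0.002],0]
    - [[0,0,0.002],0]
    - [[0,0,0.002],0]
    - [[0,0,0],0]
    - [[0,0,0],0]
    - [[0,0,0],0]

```text
clock: 8.35
tool_pos: [0.5685, -0.335, -0.008]
tcp_rot: [3.141, -0.0, 0.273]
ft_force: [0.3, 0.2, 0.5]
width: 0.0698
grasp_force: 0.0
```

Emit:
carry_out:
  targets:
    - [[0,0,0],0]
    - [[0,0,0],0]
    - [[0,0,0],0]
    - [[0,0,0],0]
    - [[0,0,0],0]
    - [[0,0,0],0]
    - [[0,0,0],0]
    - [[0,0,0],0]
    - [[0,0,0],0]
    - [[0,0,0],0]
  grip: 0.01
  grip_force: 40

```text
clock: 9.35
tool_pos: [0.5684, -0.3347, -0.0081]
tcp_rot: [-3.141, 0.0, 0.273]
ft_force: [-0.8, 1.1, 0.4]
width: 0.0277
grasp_force: 40.0
```

The handle is held, at 27.7 mm and 40 N. Now I lift.

Emit:
carry_out:
  targets:
    - [[0,0,-0.005],0]
    - [[0,0,-0.01],0]
    - [[0,0,-0.015],0]
    - [[0,0,-0.02],0]
    - [[0,0,-0.02],0]
    - [[0,0,-0.02],0]
    - [[0,0,-0.015],0]
    - [[0,0,-0.005],0]
    - [[0,0,0],0]
    - [[0,0,0],0]

```text
clock: 10.35
tool_pos: [0.5678, -0.3346, 0.1012]
tcp_rot: [-3.141, 0.001, 0.273]
ft_force: [-0.7, 0.1, -2.3]
width: 0.0273
grasp_force: 40.0
```

```bash
python3 - <<'E'
from w import *
s,d=wrist("w4"); print(s["tool_pos"],s["width"],s["grasp_force"],s["ft_force"])
from h import *
t=bot.read_camera("top"); np.savez("top1.npz",**t); sc=bot.read_camera("scene")
v,u=np.mgrid[:420,:560]
def wc(d):
    q=(np.stack([u,v],-1)-d["K"][:2,2])/d["K"][0,0]; tt=np.linalg.norm(q,axis=-1,keepdims=True)
    r=np.concatenate([q*np.sinc(tt/np.pi),np.cos(tt)],-1); p=r/r[...,2:]*d["z_map"][...,None]
    T=d["tool_from_camera"]; return p@T[:3,:3].T+T[:3,3]
for n in("w3","w4"):
    p=wc(np.load(n+".npz"))
    for a in((280,130),(235,195),(325,195),(280,225),(280,380)): print(n,a,p[a[1],a[0]].round(4))
# recess from scene camera too
hsv=cv2.cvtColor(sc["color"],cv2.COLOR_RGB2HSV); m=(hsv[...,0]>18)&(hsv[...,0]<34)&(hsv[...,1]>120); m[:220]=0;m[:,:270]=0;m[300:]=0;m[:,420:]=0
n,l,st,c=cv2.connectedComponentsWithStats(m.astype(np.uint8)); print([(i,st[i]) for i in range(1,n) if st[i,4]>100])
i=1+np.argmax(st[1:,4]); 
print("scene T rect",rect(cast(sc,np.argwhere(l==i)[:,::-1],.006)))
E
```

```text
[ 0.56781309 -0.33461853  0.10117398] 0.02733778371835678 39.9825584795326 [-0.67683646  0.06276972 -2.2563121 ]
w3 (280, 130) [0.0672 0.0009 0.0102]
w3 (235, 195) [ 0.0322 -0.0242  0.0012]
w3 (325, 195) [0.0324 0.0258 0.0005]
w3 (280, 225) [ 0.024   0.0009 -0.0233]
w3 (280, 380) [-0.0851  0.0007 -0.0251]
w4 (280, 130) [ 0.0692  0.0009 -0.0137]
w4 (235, 195) [ 0.0399 -0.0203 -0.0252]
w4 (325, 195) [ 0.0397  0.0222 -0.0247]
w4 (280, 225) [ 0.0274  0.0009 -0.0321]
w4 (280, 380) [-0.0552  0.0008 -0.0513]
[(1, array([ 283,  232,   85,   51, 1871], dtype=int32)), (2, array([270, 251,  43,  49, 119], dtype=int32)), (3, array([347, 255,  58,  45, 855], dtype=int32)), (4, array([371, 276,  47,  24, 110], dtype=int32)), (5, array([316, 284,  18,  16, 173], dtype=int32))]
scene T rect ((493.8545837402344, 168.80459594726562), (116.24742889404297, 187.03524780273438), 65.77565002441406)
```

View pics/w4.png

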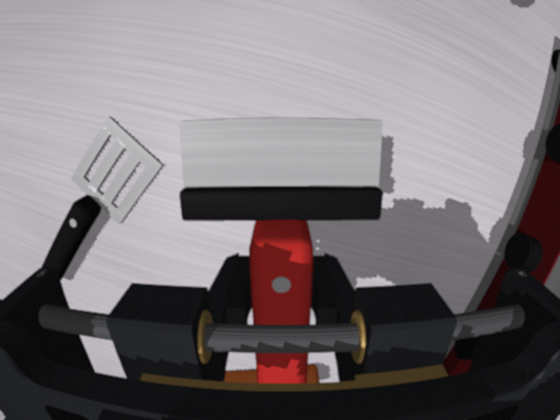

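The scraper is held level, with the blade at u 181–381 and the handle between the fingers; only table and turner lie below. The tray's recess from the two cameras averages to (0.505, 0.165) with yaw -0.418. Home corresponds to a TCP z of about -0.002. I turn first, then travel.

Emit:
carry_out:
  targets:
    - [[0,0,0],0.05]
    - [[0,0,0],0.07]
    - [[0,0,0],0.08]
    - [[0,0,0],0.08]
    - [[0,0,0],0.08]
    - [[0,0,0],0.08]
    - [[0,0,0],0.08]
    - [[0,0,0],0.08]
    - [[0,0,0],0.06]
    - [[0,0,0],0.031]

```text
clock: 11.5
tool_pos: [0.5681, -0.3346, 0.1012]
tcp_rot: [3.142, 0.001, -0.42]
ft_force: [-0.6, -0.9, -2.2]
width: 0.0277
grasp_force: 40.0
```

Emit:
carry_out:
  targets:
    - [[-0.006,-0.01,0],0]
    - [[-0.012,-0.02,0],0]
    - [[-0.014,-0.023,0],0]
    - [[-0.014,-0.023,0],0]
    - [[-0.014,-0.023,0],0]
    - [[-0.014,-0.023,0],0]
    - [[-0.014,-0.023,0],0]
    - [[-0.014,-0.023,0],0]
    - [[-0.014,-0.023,0],0]
    - [[-0.014,-0.023,0],0]

```text
clock: 12.5
tool_pos: [0.5359, -0.0846, 0.1019]
tcp_rot: [-3.141, 0.0, -0.416]
ft_force: [-0.0, 0.1, -2.1]
width: 0.0278
grasp_force: 40.0
```

Emit:
carry_out:
  targets:
    - [[-0.016,-0.027,0],0]
    - [[-0.016,-0.027,0],0]
    - [[-0.016,-0.026,0],0]
    - [[-0.016,-0.026,0],0]
    - [[-0.016,-0.026,0],0]
    - [[-0.016,-0.026,0],0]
    - [[-0.014,-0.023,0],0]
    - [[-0.012,-0.02,0],0]
    - [[-0.006,-0.01,0],0]
    - [[-0.002,-0.0045,0],0]

```text
clock: 13.5
tool_pos: [0.5045, 0.1646, 0.1019]
tcp_rot: [-3.141, 0.0, -0.415]
ft_force: [0.2, -0.9, -2.5]
width: 0.0278
grasp_force: 40.0
```

```bash
python3 - <<'E'
from w import *
s,d=wrist("w5"); print(s["tool_pos"],s["tcp_rot"],s["width"],s["ft_force"])
E
```

```text
[0.50452163 0.16460716 0.10186306] [-3.14137298e+00  4.57597922e-04 -4.15267449e-01] 0.027802085283151826 [ 0.2039786  -0.94978784 -2.50125743]
```

View pics/w5.png

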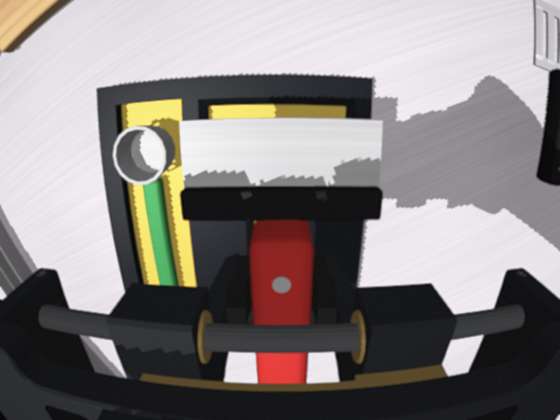

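The wrist view shows the held blade over the T recess. The recess's yellow front strip is visible at u 209–347, row ~105. The tray's front corners are at (97,89) and (374,79), and the scoop is undisturbed at (143,155). I'll use those to check the recess pose.

```bash
python3 - <<'E'
from w import *
d=np.load("w5.npz"); y=-.418; X=np.array([np.cos(y),np.sin(y)]);Y=np.array([-X[1],X[0]]); o=np.array([.505,.165])
loc=lambda uv,h:[((p[:2]-o)@X*1000).round(1).item() for p in wcast(d,uv,h)],[((p[:2]-o)@Y*1000).round(1).item() for p in wcast(d,uv,h)]
hsv=cv2.cvtColor(d["color"],cv2.COLOR_RGB2HSV); m=(hsv[...,0]>18)&(hsv[...,0]<36)&(hsv[...,1]>110)
m[118:]=0; m[:90]=0; m[:,:198]=0; m[:,360:]=0
c=np.argwhere(m)[:,::-1]; E=[]
for u in range(215,342,6):
    k=c[c[:,0]==u]; 
    if len(k): E.append((u,k[:,1].min()-.5))
a,b=loc(E,.006); print("front floor edge x",a); sl=np.polyfit(b,a,1); print("slope rad,x0",sl)
for r in(108,110,112,114): k=c[c[:,1]==r][:,0]; print(r,k.min(),k.max(),loc([(k.min()-.5,r),(k.max()+.5,r)],.006))
print("tray corners",loc([(97,89),(374,79)],.018), "expect x105 y155,-75")
t=hsv[...,2]<75
E=[(u,np.argmax(t[60:110,u])+59.5) for u in range(130,365,20)]; a,b=loc(E,.018); print("tray front",a,np.polyfit(b,a,1))
z=wcast(d,[(181,121),(381,121)],.1019+.008+.006); print("blade front", [((p[:2]-o)@X*1000,(p[:2]-o)@Y*1000) for p in z])
E
```

```text
Traceback (most recent call last):
NameError: name 'uv' is not defined
```

```bash
python3 - <<'E'
from w import *
d=np.load("w5.npz"); y=-.418; X=np.array([np.cos(y),np.sin(y)]);Y=np.array([-X[1],X[0]]); o=np.array([.505,.165])
def loc(uv,h):
    p=(wcast(d,uv,h)[:,:2]-o)*1000; return (p@X).round(1),(p@Y).round(1)
hsv=cv2.cvtColor(d["color"],cv2.COLOR_RGB2HSV); m=(hsv[...,0]>18)&(hsv[...,0]<36)&(hsv[...,1]>110)
m[118:]=0; m[:90]=0; m[:,:198]=0; m[:,360:]=0
c=np.argwhere(m)[:,::-1]; E=[]
for u in range(215,342,6):
    k=c[c[:,0]==u]
    if len(k): E.append((u,k[:,1].min()-.5))
a,b=loc(E,.006); print("front floor edge x",a,np.polyfit(b,a,1))
for r in(108,110,112,114): k=c[c[:,1]==r][:,0]; print(r,k.min(),k.max(),loc([(k.min()-.5,r),(k.max()+.5,r)],.006))
print("tray corners",loc([(97,89),(374,79)],.018), "expect x105 y155,-75")
t=hsv[...,2]<75
E=[(u,np.argmax(t[60:110,u])+59.5) for u in range(130,365,20)]; a,b=loc(E,.018); print("tray front",a,np.polyfit(b,a,1))
print("blade front",loc([(181,121),(381,121)],.1019+.008+.006))
E
```

```text
front floor edge x [83.8 83.6 83.4 83.3 83.1 83.  82.9 83.7 83.6 83.6 83.6 83.6 83.6 83.6
 83.7 82.9 83.  83.2 83.3 83.4 82.8 83. ] [3.55406152e-03 8.33477383e+01]
108 207 346 (array([80.3, 80.3]), array([ 59.5, -55.5]))
110 207 346 (array([78.7, 78.6]), array([ 59.6, -55.6]))
112 208 346 (array([76.9, 76.9]), array([ 58.7, -55.6]))
114 208 346 (array([75.3, 75.3]), array([ 58.8, -55.7]))
tray corners (array([104.9, 105. ]), array([155.9, -75. ])) expect x105 y155,-75
tray front [105.7 104.6 105.4 104.9 105.5 104.8 105.1 105.6 105.6 105.1 105.7 104.9] [-6.34235047e-04  1.05261534e+02]
blade front (array([75.7, 75.9]), array([ 47.6, -51.3]))
```

The checks agree within about 2 mm; the scraper needs about 2.5 mm sideways (tool -y). I descend.

Emit:
carry_out:
  targets:
    - [[0,-0.0025,0.004],0]
    - [[0,0,0.01],0]
    - [[0,0,0.014],0]
    - [[0,0,0.014],0]
    - [[0,0,0.012],0]
    - [[0,0,0.01],0]
    - [[0,0,0.007],0]
    - [[0,0,0.004],0]
    - [[0,0,0],0]
    - [[0,0,0],0]

```text
clock: 14.55
tool_pos: [0.5065, 0.1656, 0.0272]
tcp_rot: [-3.141, -0.0, -0.418]
ft_force: [1.0, -0.6, -2.5]
width: 0.0279
grasp_force: 40.0
```

Emit:
carry_out:
  targets:
    - [[0,0,0.003],0]
    - [[0,0,0.003],0]
    - [[0,0,0.003],0]
    - [[0,0,0.003],0]
    - [[0,0,0.003],0]
    - [[0,0,0.002],0]
    - [[0,0,0.002],0]
    - [[0,0,0.002],0]
    - [[0,0,0],0]
    - [[0,0,0],0]

```text
clock: 15.55
tool_pos: [0.5062, 0.1654, 0.0059]
tcp_rot: [3.142, 0.0, -0.418]
ft_force: [-0.8, -0.5, -3.0]
width: 0.0278
grasp_force: 40.0
```

Emit:
carry_out:
  targets:
    - [[0,0,0.001],0]
    - [[0,0,0.001],0]
    - [[0,0,0.001],0]
    - [[0,0,0.001],0]
    - [[0,0,0.001],0]
    - [[0,0,0.001],0]
    - [[0,0,0.001],0]
    - [[0,0,0.001],0]
    - [[0,0,0],0]
    - [[0,0,0],0]

```text
clock: 16.55
tool_pos: [0.5062, 0.1654, -0.0021]
tcp_rot: [3.142, 0.0, -0.418]
ft_force: [0.1, -0.4, -2.8]
width: 0.0276
grasp_force: 40.0
```

Emit:
carry_out:
  targets:
    - [[0,0,0.0005],0]
    - [[0,0,0.0005],0]
    - [[0,0,0.0005],0]
    - [[0,0,0.0005],0]
    - [[0,0,0],0]
    - [[0,0,0],0]
    - [[0,0,0],0]
    - [[0,0,0],0]
    - [[0,0,0],0]
    - [[0,0,0],0]

```text
clock: 17.55
tool_pos: [0.5062, 0.1654, -0.0022]
tcp_rot: [-3.141, 0.0, -0.418]
ft_force: [-6.9, -1.8, 22.9]
width: 0.0278
grasp_force: 40.0
```

```bash
python3 - <<'E'
from w import *
s,d=wrist("w6"); print(s["tool_pos"],s["ft_force"],s["wrist_torque"])
v,u=np.mgrid[:420,:560]
q=(np.stack([u,v],-1)-d["K"][:2,2])/d["K"][0,0]; tt=np.linalg.norm(q,axis=-1,keepdims=True)
r=np.concatenate([q*np.sinc(tt/np.pi),np.cos(tt)],-1); p=(r/r[...,2:]*d["z_map"][...,None])@d["M"][:3,:3].T+d["M"][:3,3]
med=lambda a,b,c,e:np.median(p[b:e,a:c].reshape(-1,3),axis=0).round(4)
print("clamp L,R",med(190,200,215,208),med(350,200,375,208)); print("blade",med(200,135,230,150),med(330,135,360,150),med(200,165,230,180),med(330,165,360,180)); print("tray",med(110,93,120,96),med(200,83,350,92))
E
```

```text
[ 0.50623212  0.16543254 -0.00223566] [-6.94815607 -1.76100815 22.925052  ] [-0.30859706  1.42378955  0.00299465]
clamp L,R [0.5547 0.1839 0.023 ] [0.5234 0.1136 0.023 ]
blade [0.5783 0.1673 0.0128] [0.5525 0.1094 0.0129] [0.5648 0.1741 0.013 ] [0.5386 0.115  0.013 ]
tray [0.6237 0.2015 0.0191] [0.5898 0.1299 0.0189]
```

View pics/w6.png

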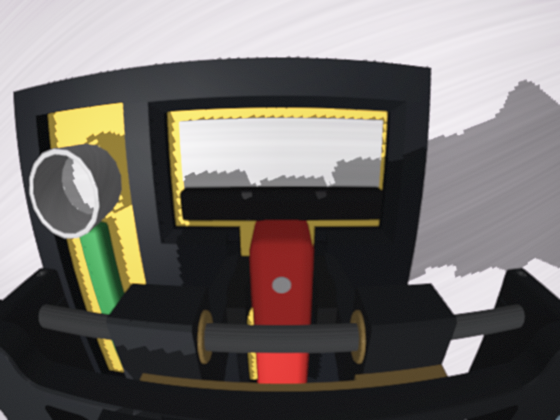

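The picture shows the blade inside the wide end, with a yellow margin all round (u 170–388, rows 110–225). By depth the blade top is at 12 mm, the tray top at 18. The downward press is 23 N, so it is home. I ease the press, open, and go up.

Emit:
carry_out:
  targets:
    - [[0,0,-0.001],0]
    - [[0,0,0],0]
    - [[0,0,0],0]
    - [[0,0,0],0]
    - [[0,0,0],0]
    - [[0,0,0],0]
    - [[0,0,0],0]
    - [[0,0,0],0]
    - [[0,0,0],0]
    - [[0,0,0],0]

```text
clock: 18.6
tool_pos: [0.5062, 0.1654, -0.0022]
tcp_rot: [-3.142, 0.0, -0.418]
ft_force: [-4.3, -1.1, 13.1]
width: 0.0276
grasp_force: 40.0
```

Emit:
carry_out:
  targets:
    - [[0,0,0],0]
    - [[0,0,0],0]
    - [[0,0,0],0]
    - [[0,0,0],0]
    - [[0,0,0],0]
    - [[0,0,0],0]
    - [[0,0,0],0]
    - [[0,0,0],0]
    - [[0,0,0],0]
    - [[0,0,0],0]
  grip: 0.065

```text
clock: 19.6
tool_pos: [0.5062, 0.1654, -0.0031]
tcp_rot: [-3.142, 0.0, -0.418]
ft_force: [-0.0, 0.8, -0.3]
width: 0.0648
grasp_force: 0.0
```

Emit:
carry_out:
  targets:
    - [[0,0,-0.003],0]
    - [[0,0,-0.006],0]
    - [[0,0,-0.01],0]
    - [[0,0,-0.015],0]
    - [[0,0,-0.02],0]
    - [[0,0,-0.02],0]
    - [[0,0,-0.02],0]
    - [[0,0,-0.01],0]
    - [[0,0,0],0]
    - [[0,0,0],0]

```text
clock: 20.6
tool_pos: [0.506, 0.1654, 0.1009]
tcp_rot: [-3.142, 0.0, -0.418]
ft_force: [-0.4, -0.5, 0.1]
width: 0.0652
grasp_force: 0.0
```

```bash
python3 - <<'E'
from w import *
s,d=wrist("w7"); print(s["tool_pos"],s["ft_force"],s["width"])
v,u=np.mgrid[:420,:560]
q=(np.stack([u,v],-1)-d["K"][:2,2])/d["K"][0,0]; tt=np.linalg.norm(q,axis=-1,keepdims=True)
r=np.concatenate([q*np.sinc(tt/np.pi),np.cos(tt)],-1); p=(r/r[...,2:]*d["z_map"][...,None])@d["M"][:3,:3].T+d["M"][:3,3]
c=d["color"].astype(int); red=(c[...,0]>90)&(c[...,1]<60)&(c[...,2]<60)&(np.abs(p[...,0]-.48)<.08)&(np.abs(p[...,1]-.17)<.08)
h=p[red&(p[...,2]>.04)]; X=np.array([np.cos(-.418),np.sin(-.418)]); o=np.array([.506,.1655]); x=(h[:,:2]-o)@X; y=(h[:,:2]-o)@[-X[1],X[0]]
print(len(h),"x range",x.min(),x.max(),"y",np.percentile(y,[1,50,99]),"z front/rear",np.median(h[x>-.02,2]),np.median(h[x<-.06,2]), "slope",np.polyfit(x,y,1), np.polyfit(x,h[:,2],1))
E
```

```text
[0.50600653 0.1653998  0.1008608 ] [-0.36832297 -0.52797196  0.13085804] 0.06524186302901626
2435 x range -0.09227602502180805 0.02903355326572539 y [-0.0149872  -0.00451474  0.0109254 ] z front/rear 0.04843662011567511 0.047515299626852026 slope [ 0.05547849 -0.00300032] [0.00415699 0.04792562]
```

The handle top sits at 48 mm (6 + 42) along its length, level and in place, and the gripper is clear.

```bash
python3 -c "
from workcell import bot
print(bot.finish_job())"
```

```text
the job is handed in; nothing more can be done
None
```

The red-handled scraper is in the T recess, blade in the wide end, pressed home at 23 N and released, and the job is handed in at about 21 s with no verdict returned; the turner and scoop were not touched. The first close missed above the handle because the real fingertips sit about 27 mm short of the reported TCP; I went lower and the second grip held.

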